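# Fit the two interlocking insert plates into the microscope stage

## Task

Draw the tabbed aluminium plate out from under the low black instrument riser, where only its tab sticks out, set it down flat on the open bench, wholly clear of the riser, and let go of it. Then fit it and the notched plate into the opening of the black microscope stage so that they interlock and both lie flat and fully home, flush with the stage's rim: the missing corner of the tabbed plate goes round the stage's corner block, its tab into the other's notch. Lower the plates in rather than dropping them, and leave the other things on the bench where they are.

Things in the scene. Friction and masses are not known exactly. Their poses are not given: they have to be found in the camera images.
- tab_mid (a point): Tabbed plate (loose aluminium, about 0.3 kg): point at the middle of its black grip bar in plan, 20 mm above the plate's underside. z up, x along the tab. Bar: 16 mm along x, 70 mm along y, centred here in plan, 10 to 40 mm above the underside. At the start the plate lies flat on the bench, bar hidden under the riser, only the tab and about 14 mm of plate out in front.
- tab_end (a point): Middle of the tabbed plate's tab, half-way up (5 mm above the underside), 50 mm along x and -10 mm along y from tab_mid; same axes. The tab is 40 mm wide (along y), 42 mm long (along x), 10 mm thick.
- tab_plate: The tabbed plate; origin on its underside, 20 mm below tab_mid, same axes. Plate 10 mm thick; in plan x -50 to 28.5, y -55 to 55 mm, without the corner beyond x < -27, y > 32. Tab: x 28.5 to 70.5, y -30 to 10 mm.
- notch_mid (a point): Notched plate (loose aluminium, about 0.22 kg, flat on the open bench): point at the middle of its black grip bar in plan, 20 mm above the plate's underside. z up, x points away from the notch's open mouth. Bar: 16 mm along x, 70 mm along y, centred here in plan, 10 to 40 mm above the underside.
- notch_plate: The notched plate; origin on its underside, 20 mm below notch_mid, same axes. Plate 10 mm thick; in plan x -52.5 to 26, y -55 to 55 mm, with a notch x -52.5 to -10, y -33.5 to 13.5 mm, open at the -x edge.
- seat_tab (a point): Where tab_mid lies, with the same axes (x and all), when the tabbed plate is home in the middle of its play: fixed to the stage, 40 mm above the bench, 30 mm along -x from the stage's middle.
- seat_notch (a point): Where notch_mid lies, with the same axes, when the notched plate is home: fixed to the stage, 84 mm along x from seat_tab, same height.
- stage: Fixed black block 214 (x) x 164 (y) x 30 mm, origin under its middle. Opening 164 x 114 mm, centred, 10 mm deep (floor 20 mm above the bench), rim bevelled 4 mm at 45 degrees; a 22 mm square block, rim-high, fills its -x, +y corner. Motor housing 27 mm high juts 33 mm from the +x side. Plates have 2 mm play to each wall, 3 mm or more to each other and the corner block.
- riser: Fixed black riser board 320 (x) x 220 (y) mm on four 20 mm square corner legs; underside 50 mm, top 60 mm above the bench. Origin at bench height under its middle; its front edge, under which the tabbed plate lies, is at y = -110 mm. A grey controller stands on it, from y = -18 mm backwards, up to 110 mm above the bench.
- objective: Bystander: steel microscope objective standing upright, 32 mm wide, 56 mm tall; origin under its foot.
- eyepiece: Bystander: black eyepiece standing upright, 40 mm wide, 55 mm tall; origin under its foot.
- mouse: Bystander: black computer mouse, 105 x 60 x 33 mm; origin under its middle.
- screwdriver: Bystander: screwdriver lying on the bench; origin on its underside.
- post_holder: Bystander: aluminium post holder standing upright, 40 mm wide at the foot, 88 mm tall; origin under its foot.
- slide_box: Bystander: white plastic slide box 85 x 75 x 30 mm; origin under its middle.
Mind the look-alikes: they are no part of the job. Leave any blue look-alike of the notch_plate alone. Leave any blue look-alike of the tab_plate alone.

How it is judged:
By the outcome, as a careful person would: the job done as asked, in the order asked, and still so for the second after the job is handed in, with the robot touching nothing.
It also fails if it takes over 72 s, if anything falls off the work surface, if the arm or the gripper's body presses on something with over 40 N, if the wrist force passes 120 N, or if a joint passes its speed limit or range.

## Robot

A 7-joint arm with a two-finger parallel gripper is mounted at the origin on the work surface. World frame = base frame: x ahead of the robot, y to its left, z up, the work surface at z = 0. Lengths are in m, angles in rad, forces in N, time in s.
With the tool pointing down it reaches from about 0.4 to 0.75 m from the base axis. Payload 19.5 kg.
Tool frame: the origin (TCP) lies at the very end of the fingers, on their centre line; the grasp point (between the pads) lies robot.grip_depth behind it (robot.grip_depth is the distance from the TCP to the grasp point, in m); z points along the fingers, y is the direction in which the jaws open and shut (so a half turn about z gives the same grasp; the last joint's range is limited). The gripper opens to 85 mm and grips with 20 to 120 N. Pads are 22 mm wide; open, the fingers measure 114 mm over their backs; the gripper's body (76 mm by 85 mm) begins 54 mm behind the grasp point. The pads swing forward as they close: fully open they stand 13 mm farther back than shut.
Start: joints at [1.285, 0.707, -0.028, 1.485, 0.022, 0.951, -0.075], TCP at [0.139, -0.558, 0.231] pointing down, gripper open.
Joint ranges: [-2.71, 2.71], [-0.32, 2.16], [-1.57, 1.52], [0, 2.45], [-1.46, 4.6], [0, 2.02], [-2.83, 2.83]. Speed limits (rad/s): [1.89, 1.89, 2.57, 2.57, 3.01, 3.01, 3.01].

## Interface

Orientations are given as [roll, pitch, yaw] about the fixed x, y, z axes, in that order (R = Rz(yaw) Ry(pitch) Rx(roll)).
In Python, from rig import readout, cams, ticket, robot gives the robot as it stands.
- The arm moves only by the tool arm_command, never from a script. Its argument "steps" is a list of rows, each an object with "dp": the shift along the world's x, y, z in m, a list of three; "yaw": the turn about the world's z in rad; "gripper": the closure, from -1 (fully open) to 1 (shut). In form: [{"dp": [tx, ty, tz], "yaw": yaw, "gripper": gripper}, ...]. A call has 1 to 10 rows; each row shifts and turns the commanded pose from where the row before left it; what a row does not reach is not made up. A row lasts 1/12 s, in which the tool goes at most 41.7 mm and 7.16 degrees, less where a joint would pass 70% of its speed; a pose out of reach is approached as far as the arm can. A call is refused whole if a number of a shift passes 0.0417 or a number of a turn 0.125, either way. A call with a gripper value outside its range is refused whole. The fingers move at their own pace and stop on an object; "force" is the grip in N (left out, the last holds). Time passes only in rows, so rows that do not move let the fingers close. It gives the time, the measured TCP pose, the force and the opening at its end, in the units of the state.
- readout.get_state(): the state, without advancing time (a new reading comes with each control period).
- cams.read_camera(name): name is "scene" or "side" or "wrist"; returns the picture (384x512x3 uint8, red, green, blue); there is no depth.
- cams.camera_params(name): a dict with "fx", "fy", "cx", "cy" (pixels), "dist" ([k1, k2, p1, p2, k3] as OpenCV has them; the pictures are not rectified), "R" (3x3) and "t" (3): a world point X has camera coordinates R X + t. Camera axes: x right, y down, z forward; pixel columns grow to the right and rows downward; lengths in m; the calibration is good to about 2 mm. A picture is of the moment at which its call begins: read the wrist's pose just before it. camera_params takes no time and is no camera call; for the wrist camera it gives the pose at the moment of the call.
- ticket.finish_job(): hands the job in, once; it reports no verdict.
Trained networks look in the newest picture that a camera, given by its name, has taken for a name from the list of things; names that differ only in an ending like _2 or _b are one class to them, and where a whole thing is asked for, a point or a joint stands for the part that bears it (a point fixed in the world has none). Each returns a list of dicts, best first, with "conf" (0 to 1); they miss things now and then, are a little off and sometimes report something else, mostly with a low value. They report only what shows in the picture. A call takes as long as a camera call. They do not tell look-alikes from the thing itself.
- cams.spot_in(camera, name): "rect" ([left, top, right, bottom] in pixels, round what is visible of it).
- cams.place_of(camera, name): "position" ([row, column] in pixels: a listed point, or the origin of a listed thing).
The state is a dict: "t": time; "joint_pos": joint angles; "joint_vel": joint speeds; "tau": joint torques, N m; "ee_pos": TCP position; "tcp_rot": TCP orientation; "wrist_force": force on the tool from outside, world axes, zero at the start; "moment": the same for the moment, N m; "finger_gap": finger opening in m.
Only numpy, scipy, OpenCV 4.12 (cv2) and the standard library are available. Lean on these libraries where they do the work, as an engineer would, in place of code of your own. Each camera call takes 0.05 s, during which the arm holds its last target. There are 200 camera calls.

## Working session

There is one attempt and no reset: what is moved stays moved. The work goes in short steps, Python scripts to look and compute and a tool call to move; the robot and the scene stay as the last step left them, time stands still between calls to the robot, and variables do not carry over. Pictures are saved under pics/ and viewed, about 8 in all and at most 12, crops included, and the job is handed in when it is done.

Besides the shell and the picture viewer there is one more tool, called after ">>>" as name(argument=value, ...) on one line, values as JSON. arm_command: Moves the arm, as the interface text tells. Its arguments: {"type":"object","properties":{"steps":{"type":"array"},"force":{"type":"number"}},"required":["steps"]}

```bash
ls; mkdir -p pics
cat > h.py <<'E'
import numpy as np, cv2
from rig import readout, cams, ticket, robot
def ray(cam,px,z,P=None):
    "pixel (row,col) -> world point at height z"
    P=P or cams.camera_params(cam)
    K=np.array([[P['fx'],0,P['cx']],[0,P['fy'],P['cy']],[0,0,1]])
    u=cv2.undistortPoints(np.array([[[px[1],px[0]]]],float),K,np.array(P['dist'],float))[0,0]
    R=np.array(P['R']);t=np.array(P['t']);c=-R.T@t;d=R.T@np.array([u[0],u[1],1])
    return c+d*(z-c[2])/d[2]
def proj(cam,X,P=None):
    P=P or cams.camera_params(cam)
    K=np.array([[P['fx'],0,P['cx']],[0,P['fy'],P['cy']],[0,0,1]])
    r,_=cv2.Rodrigues(np.array(P['R'],float))
    return cv2.projectPoints(np.array(X,float).reshape(-1,1,3),r,np.array(P['t'],float),K,np.array(P['dist'],float))[0][:,0]
def save(cam,name,im=None,crop=None,scale=1):
    im=cams.read_camera(cam) if im is None else im
    o=im[...,::-1]
    if crop: o=o[crop[0]:crop[1],crop[2]:crop[3]]
    o=cv2.resize(o,None,fx=scale,fy=scale,interpolation=cv2.INTER_CUBIC)
    cv2.imwrite('pics/'+name,o); return im
E
python3 - <<'E'
from h import *
print(readout.get_state()); print(robot.__dict__ if hasattr(robot,'__dict__') else robot, robot.grip_depth)
a=cams.read_camera('scene');b=cams.read_camera('side')
cv2.imwrite('pics/a.png',np.vstack([a,b])[...,::-1][:, :] if 0 else cv2.resize(np.hstack([a,b])[...,::-1],(800,300)))
cv2.imwrite('pics/scene.png',cv2.resize(a[...,::-1],(800,600)));cv2.imwrite('pics/side.png',cv2.resize(b[...,::-1],(800,600)))
Z=dict(tab_end=.005,tab_plate=0,notch_mid=.02,notch_plate=0,seat_tab=.04,seat_notch=.04,stage=0,riser=0,objective=0,eyepiece=0,mouse=0,screwdriver=0,post_holder=0,slide_box=0)
for c in ['scene','side']:
  P=cams.camera_params(c); print(c,-np.array(P['R']).T@P['t'])
  for n,z in Z.items():
    for d in cams.place_of(c,n)[:3]:
      if d['conf']>.15: print(n,np.round(d['position'],1),round(d['conf'],2),np.round(ray(c,d['position'],z,P),4))
E
```

```text
pics
{'t': 0.0, 'joint_pos': array([ 1.28530397,  0.70711711, -0.02760412,  1.4849767 ,  0.02201995,
        0.95086917, -0.07549841]), 'joint_vel': array([ 0.00012057, -0.00044   , -0.00010746, -0.00052175,  0.00149305,
        0.0023115 ,  0.00049539]), 'tau': array([ 1.74224406e-04, -8.83222818e+01,  1.23524319e+00, -2.36171007e+01,
        1.69379072e-02,  6.32822514e-03,  6.83082885e-05]), 'ee_pos': array([ 0.13872569, -0.55776047,  0.23082473]), 'tcp_rot': array([-3.14052685e+00,  5.73363437e-05,  2.43795494e-01]), 'wrist_force': array([ 0.51926491, -0.62027627,  0.44511177]), 'moment': array([ 0.01141146,  0.04434281, -0.00733635]), 'finger_gap': 0.08516937114523467}
{} 0.0187
scene [1.4662571  0.23111482 1.11500529]
tab_end [223.9 343.8] 0.81 [0.5059 0.3239 0.005 ]
tab_end [180.5 362. ] 0.73 [0.2991 0.3696 0.005 ]
tab_plate [169.1 359.6] 0.79 [0.2382 0.3592 0.    ]
tab_plate [231.  357.2] 0.78 [0.5214 0.3669 0.    ]
notch_mid [180.3 141. ] 0.89 [ 0.4741 -0.3604  0.02  ]
notch_mid [141.7 154. ] 0.63 [ 0.2749 -0.3883  0.02  ]
notch_plate [142.1 155.6] 0.96 [ 0.2541 -0.393   0. 
[... 1256 characters left out ...]
43 -0.0093  0.    ]
seat_tab [174.4 259. ] 0.68 [ 0.5096 -0.0364  0.04  ]
seat_notch [184.6 233.9] 0.78 [0.5827 0.0108 0.04  ]
stage [186.  251.9] 0.87 [ 0.531  -0.0211  0.    ]
riser [335.4 229.4] 0.57 [0.5432 0.4687 0.    ]
riser [175.4 260.6] 0.43 [ 0.507  -0.0675  0.    ]
objective [243.9 183.9] 0.45 [0.7065 0.2098 0.    ]
eyepiece [253.8 320.7] 0.63 [0.3152 0.2114 0.    ]
eyepiece [109.3 216.2] 0.47 [ 0.6964 -0.3793  0.    ]
eyepiece [335.8 230.9] 0.38 [0.5393 0.4694 0.    ]
mouse [134.4 199. ] 0.84 [ 0.7377 -0.2419  0.    ]
screwdriver [153.7 325.7] 0.51 [ 0.2963 -0.1812  0.    ]
post_holder [111.6 215.4] 0.7 [ 0.6975 -0.3663  0.    ]
slide_box [230.6 169.1] 0.71 [0.7587 0.1678 0.    ]
```

View pics/scene.png

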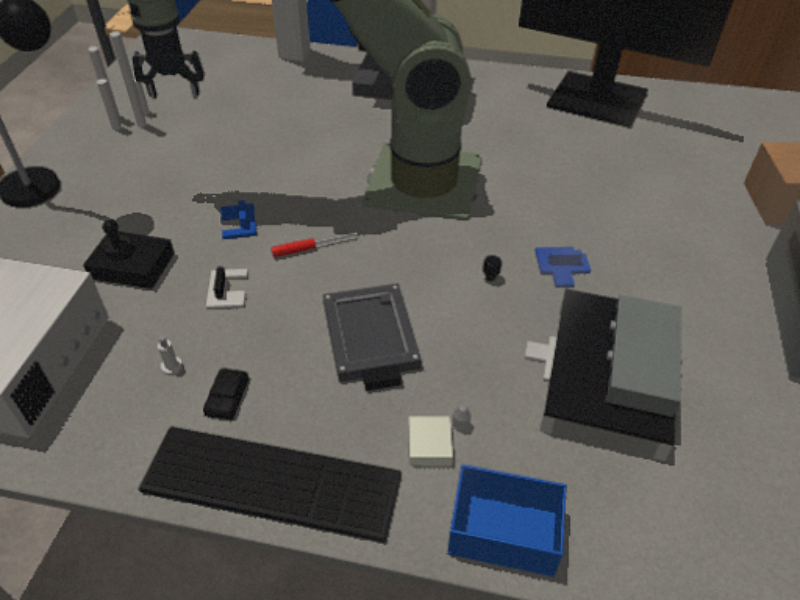

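View pics/side.png

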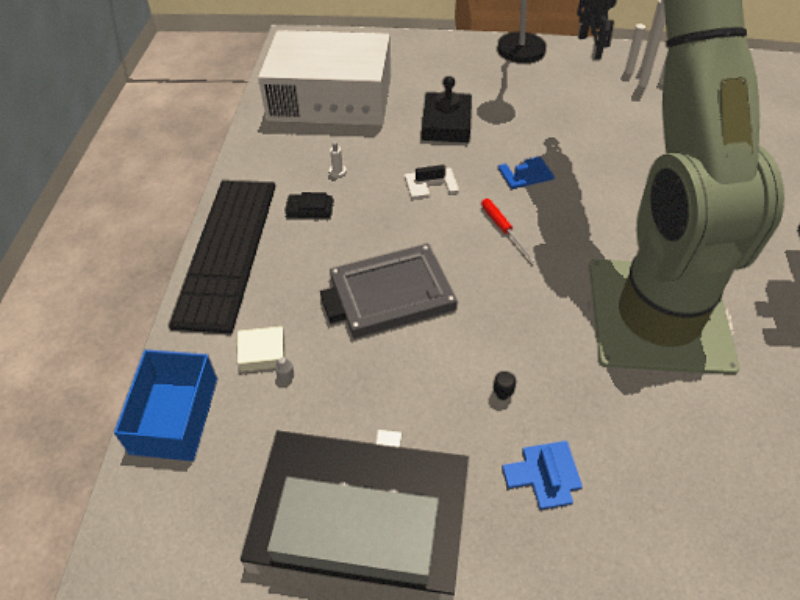

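Scene picture (800 px wide): candidates for the tabbed plate are the aluminium tab under the riser at (539,351) and a blue look-alike at (563,263). Candidates for the notched plate are the aluminium one at (226,288) and a blue look-alike at (238,220). I choose the two aluminium ones. The stage is at (372,332), with its housing towards +x and its corner block at (395,300).

Run:
```python
from h import *
a=cams.read_camera('scene')
c1=cv2.resize(a[190:270,320:420],None,fx=4,fy=4,interpolation=2);c2=cv2.resize(a[160:240,110:210],None,fx=4,fy=4,interpolation=2)
cv2.imwrite('pics/crop1.png',np.hstack([c1,c2])[...,::-1])
P=cams.camera_params('wrist');R=np.array(P['R']);s=readout.get_state()
print(P['fx'],P['cx'],P['cy'],'campos',-R.T@P['t'],'R',R.round(3).tolist())
```

```text
276.14637682475205 255.34630865778743 193.8093133153667 campos [ 0.21504902 -0.53882581  0.37287231] R [[0.241, -0.971, 0.0], [-0.924, -0.229, 0.306], [-0.297, -0.074, -0.952]]
```

View pics/crop1.png

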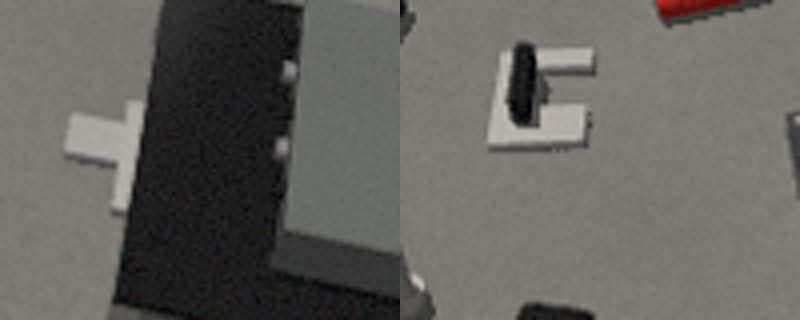

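The crop confirms the silver tab at crop pixel (95,135), i.e. scene (row 224, col 344), and the silver notched plate with its black bar. I move over the notched plate first.

>>> arm_command(steps=[{"dp": [0.032, 0.02, -0.004], "yaw": 0, "gripper": -1}, {"dp": [0.032, 0.02, -0.004], "yaw": 0, "gripper": -1}, {"dp": [0.032, 0.02, -0.004], "yaw": 0, "gripper": -1}, {"dp": [0.032, 0.02, -0.004], "yaw": 0, "gripper": -1}, {"dp": [0.032, 0.02, -0.004], "yaw": 0, "gripper": -1}, {"dp": [0.032, 0.02, -0.004], "yaw": 0, "gripper": -1}, {"dp": [0.032, 0.02, -0.004], "yaw": 0, "gripper": -1}, {"dp": [0.032, 0.02, -0.004], "yaw": 0, "gripper": -1}, {"dp": [0.032, 0.02, -0.004], "yaw": 0, "gripper": -1}, {"dp": [0, 0, 0], "yaw": 0, "gripper": -1}])

```text
t: 2.38
ee_pos: [0.4329, -0.3725, 0.1943]
tcp_rot: [-3.139, -0.003, 0.252]
wrist_force: [1.3, 1.3, -0.0]
finger_gap: 0.0855
```

```bash
cat >> h.py <<'E'
def fit(cam,im,P,corners,z,p0,th=150):
    "refine planar pose (x,y,yaw) of a bright polygon, by silhouette IoU on a rendered mask of the top face"
    pass
def look(names,Z,cam='wrist',conf=.3):
    P=cams.camera_params(cam)
    for n in names:
        for d in cams.place_of(cam,n)[:2]:
            if d['conf']>conf: print(n,np.round(d['position'],1),round(d['conf'],2),np.round(ray(cam,d['position'],Z[n],P),4))
Z=dict(tab_mid=.02,tab_end=.005,tab_plate=0,notch_mid=.02,notch_plate=0,seat_tab=.04,seat_notch=.04,stage=0,riser=0)
E
python3 - <<'E'
from h import *
s=readout.get_state();print(s['t'],s['ee_pos'],s['tcp_rot'])
np.save('w1P.npy',cams.camera_params('wrist'),allow_pickle=True)
im=save('wrist','w1.png',scale=1.5);np.save('w1.npy',im)
look(['notch_mid','notch_plate','seat_tab','seat_notch','stage'],Z)
E
```

```text
2.3833 [ 0.43293332 -0.37245883  0.19432531] [-3.13899176e+00 -3.10157963e-03  2.51981810e-01]
notch_mid [136.1 254.4] 0.92 [ 0.4735 -0.3626  0.02  ]
notch_mid [301.9 240.2] 0.58 [ 0.2494 -0.3988  0.02  ]
notch_plate [293.7 235.3] 0.92 [ 0.2456 -0.3913  0.    ]
notch_plate [127.8 256.7] 0.86 [ 0.4816 -0.3633  0.    ]
```

View pics/w1.png

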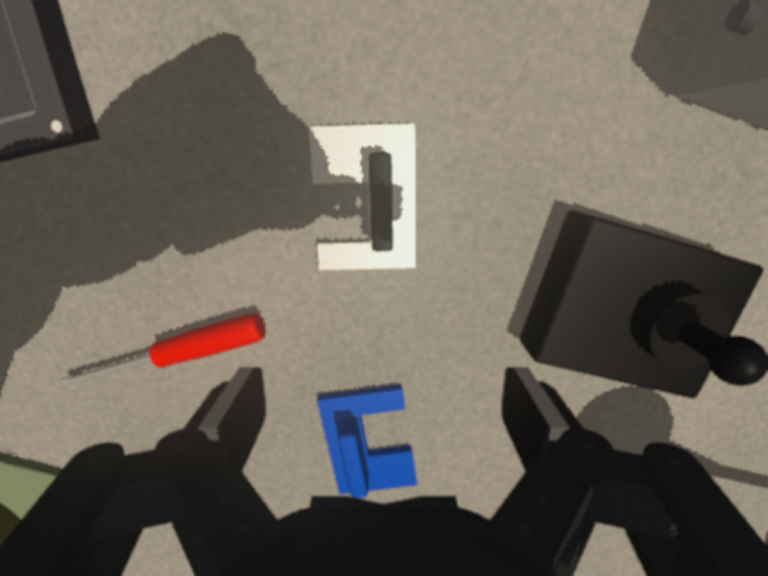

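>>> arm_command(steps=[{"dp": [0.001, 0.038, 0.002], "yaw": 0, "gripper": -1}, {"dp": [0.001, 0.038, 0.002], "yaw": 0, "gripper": -1}, {"dp": [0.001, 0.038, 0.002], "yaw": 0, "gripper": -1}, {"dp": [0.001, 0.038, 0.002], "yaw": 0, "gripper": -1}, {"dp": [0.001, 0.038, 0.002], "yaw": 0, "gripper": -1}, {"dp": [0.001, 0.038, 0.002], "yaw": 0, "gripper": -1}, {"dp": [0.001, 0.038, 0.002], "yaw": 0, "gripper": -1}, {"dp": [0.001, 0.038, 0.002], "yaw": 0, "gripper": -1}, {"dp": [0.001, 0.038, 0.002], "yaw": 0, "gripper": -1}, {"dp": [0, 0, 0], "yaw": 0, "gripper": -1}])

```text
t: 3.52
ee_pos: [0.4359, -0.0296, 0.2137]
tcp_rot: [-3.139, -0.001, 0.251]
wrist_force: [-0.2, 0.1, -0.0]
finger_gap: 0.0853
```

```bash
cat >> h.py <<'E'
from scipy.optimize import least_squares
def pose2d(pix,model,z,P,p0):
    "pix: (col,row) native; model: xy in thing frame (m); z heights; fits x,y,yaw"
    model=np.array(model,float);z=np.broadcast_to(z,len(model))
    def W(p):
        c,s=np.cos(p[2]),np.sin(p[2]);return np.c_[p[0]+c*model[:,0]-s*model[:,1],p[1]+s*model[:,0]+c*model[:,1],z]
    r=least_squares(lambda p:(proj(None,W(p),P)-np.array(pix)).ravel(),p0)
    return r.x,r.fun.reshape(-1,2)
E
python3 - <<'E'
from h import *
P=np.load('w1P.npy',allow_pickle=True).item()
pix=np.array([[415,124.5],[415.5,268],[319,270],[310.5,127]])/1.5
# x_n right in image; y_n = up? candidates
m=np.array([[26,55],[26,-55],[-52.5,-55],[-52.5,55]])/1e3
print(pose2d(pix,m,.01,P,[.48,-.36,-1.5]))
s=readout.get_state();print(s['t'],s['ee_pos'],s['tcp_rot'])
np.save('w2P.npy',cams.camera_params('wrist'),allow_pickle=True)
im=save('wrist','w2.png',scale=1.5);np.save('w2.npy',im)
look(['seat_tab','seat_notch'],Z)
E
```

```text
(array([ 0.47894277, -0.35932209, -1.29941984]), array([[ 0.49589637, -0.17753841],
       [-0.00986841,  0.27589826],
       [ 0.06221853,  0.18162343],
       [-0.54759112, -0.17278867]]))
3.5167 [ 0.43592263 -0.02964044  0.21365501] [-3.13908865e+00 -1.20560920e-03  2.51430903e-01]
seat_tab [114.6 269.2] 0.95 [ 0.5065 -0.0309  0.04  ]
seat_notch [ 30.9 253.6] 0.93 [0.5833 0.0061 0.04  ]
```

View pics/w2.png

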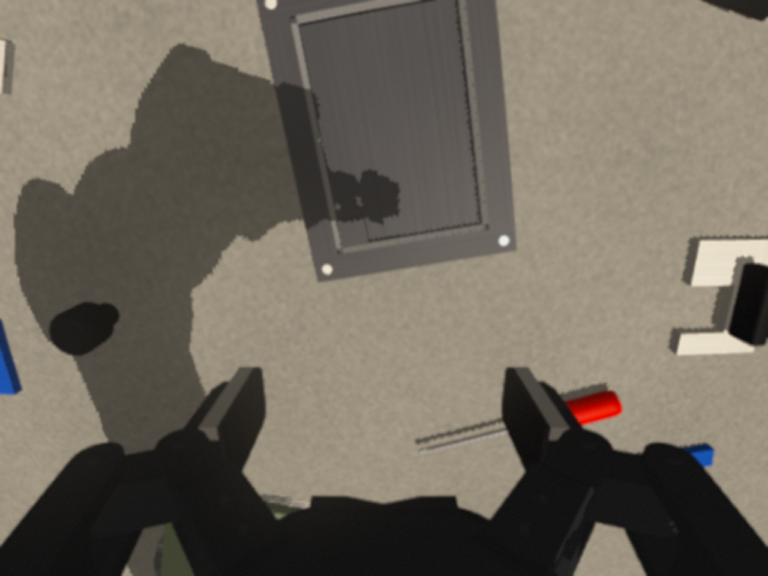

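Wrist view: notched plate fit is within 0.5 px. The stage lies ahead, its near rim corners at (318,282) and (516,249) in the 1.5x picture, with the corner block at about (340,240). Next, the tab.

>>> arm_command(steps=[{"dp": [0.007, 0.027, -0.002], "yaw": 0.124, "gripper": -1}, {"dp": [0.007, 0.027, -0.002], "yaw": 0.124, "gripper": -1}, {"dp": [0.007, 0.027, -0.002], "yaw": 0.124, "gripper": -1}, {"dp": [0.007, 0.027, -0.002], "yaw": 0.124, "gripper": -1}, {"dp": [0.007, 0.027, -0.002], "yaw": 0.124, "gripper": -1}, {"dp": [0.007, 0.027, -0.002], "yaw": 0.124, "gripper": -1}, {"dp": [0.007, 0.027, -0.002], "yaw": 0.124, "gripper": -1}, {"dp": [0.007, 0.027, -0.002], "yaw": 0.124, "gripper": -1}, {"dp": [0.007, 0.027, -0.002], "yaw": 0.124, "gripper": -1}, {"dp": [0, 0, 0], "yaw": 0, "gripper": -1}])

```text
t: 4.5
ee_pos: [0.4998, 0.2098, 0.1946]
tcp_rot: [-3.141, -0.002, 1.369]
wrist_force: [-1.1, 0.7, -0.2]
finger_gap: 0.0856
```

Run:
```python
from h import *
s=readout.get_state();print(s['t'],s['ee_pos'],s['tcp_rot'])
np.save('w3P.npy',cams.camera_params('wrist'),allow_pickle=True)
im=save('wrist','w3.png',scale=1.5);np.save('w3.npy',im)
look(['tab_end','tab_plate'],Z)
```

```text
4.5 [0.49980849 0.20982017 0.19463915] [-3.14095817e+00 -2.20614600e-03  1.36922544e+00]
tab_end [81.3 53.8] 0.87 [0.2946 0.3618 0.005 ]
tab_end [ 75.4 243.7] 0.74 [0.5099 0.3184 0.005 ]
tab_plate [ 27.4 246.4] 0.96 [0.5235 0.3665 0.    ]
tab_plate [93.8 20.5] 0.56 [0.2443 0.3601 0.    ]
```

View pics/w3.png

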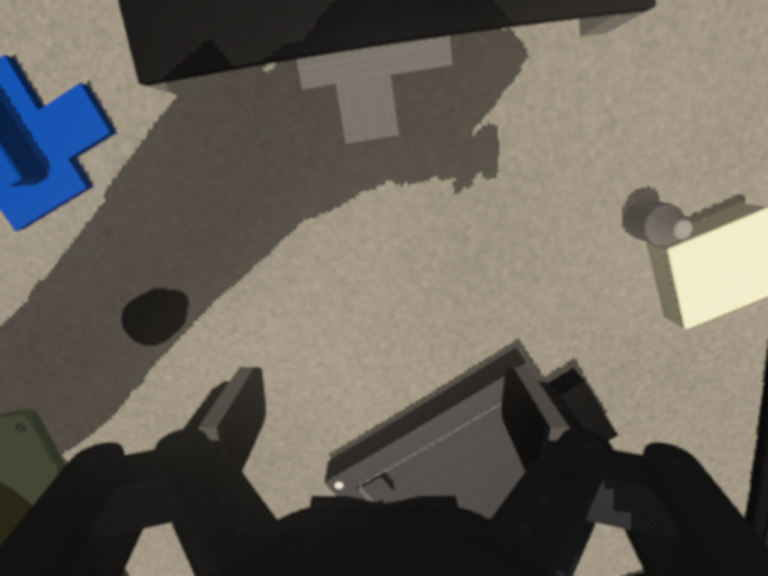

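Run:
```python
from h import *
P=np.load('w3P.npy',allow_pickle=True).item()
pix=np.array([[346,143],[399,135.5],[337,83],[390.5,74.5],[302,90],[452.5,65]])/1.5
m=np.array([[70.5,-30],[70.5,10],[28.5,-30],[28.5,10],[28.5,-55],[28.5,55]])/1e3
p,r=pose2d(pix,m,.01,P,[.51,.37,-1.5]);print(p,r.round(2).tolist())
c,s=np.cos(p[2]),np.sin(p[2]);R=np.array([[c,-s],[s,c]])
for q in [(.05,-.01),(.058,-.01),(.0145,0)]: print(q,p[:2]+R@q)
# riser edge (top z=.06)
a=ray('w',(84/1.5,141/1.5),.06,P);b=ray('w',(8/1.5,655/1.5),.06,P);print(a,b,np.arctan2(*(b-a)[1::-1]))
# stage from w2 + opening corners
P2=np.load('w2P.npy',allow_pickle=True).item()
pix=np.array([[318,282],[516,249.5]])/1.5
print(pose2d(pix,[[-.107,.082],[-.107,-.082]],.03,P2,[.53,-.01,.42]))
```

```text
[ 0.5242962   0.37181803 -1.6243801 ] [[-0.03, 0.4], [-0.04, -0.2], [-0.66, 0.38], [0.23, 0.03], [0.09, -0.43], [0.4, -0.14]]
(0.05, -0.01) [0.51163264 0.32242538]
(0.058, -0.01) [0.51120418 0.31443686]
(0.0145, 0) [0.52351961 0.35733884]
[0.37743869 0.36244343 0.06      ] [0.69355609 0.34180582 0.06      ] -0.0651921259909754
(array([ 0.53555638, -0.01261072,  0.4196336 ]), array([[-0.59271273,  0.13502877],
       [ 0.58476962, -0.04413037]]))
```

>>> arm_command(steps=[{"dp": [0.002, 0.022, -0.02], "yaw": 0.03, "gripper": -1}, {"dp": [0.002, 0.022, -0.02], "yaw": 0.03, "gripper": -1}, {"dp": [0.002, 0.022, -0.02], "yaw": 0.03, "gripper": -1}, {"dp": [0.002, 0.022, -0.02], "yaw": 0.03, "gripper": -1}, {"dp": [0.0035, 0.0186, -0.02], "yaw": 0.025, "gripper": -1}, {"dp": [0, 0, -0.02], "yaw": 0, "gripper": -1}, {"dp": [0, 0, -0.02], "yaw": 0, "gripper": -1}, {"dp": [0, 0, 0], "yaw": 0, "gripper": -1}, {"dp": [0, 0, 0], "yaw": 0, "gripper": -1}])

```text
t: 5.4
ee_pos: [0.5108, 0.312, 0.0553]
tcp_rot: [-3.141, 0.001, 1.502]
wrist_force: [-0.1, -0.5, 1.5]
finger_gap: 0.0856
```

Run:
```python
from h import *
s=readout.get_state();print(s['t'],s['ee_pos'],s['tcp_rot'])
np.save('w4P.npy',cams.camera_params('wrist'),allow_pickle=True)
im=save('wrist','w4.png',scale=1.5);np.save('w4.npy',im)
look(['tab_end'],Z)
```

```text
5.4 [0.51076347 0.31195241 0.0553347 ] [-3.14093637e+00  1.28479412e-03  1.50220546e+00]
tab_end [202.9 251.7] 0.93 [0.5091 0.3221 0.005 ]
```

>>> arm_command(steps=[{"dp": [0, 0.003, -0.015], "yaw": 0.012, "gripper": -1}, {"dp": [0, 0, -0.015], "yaw": 0, "gripper": -1}, {"dp": [0, 0, -0.015], "yaw": 0, "gripper": -1}, {"dp": [0, 0, -0.007], "yaw": 0, "gripper": -1}, {"dp": [0, 0, 0], "yaw": 0, "gripper": -1}, {"dp": [0, 0, 0], "yaw": 0, "gripper": 0}, {"dp": [0, 0, 0], "yaw": 0, "gripper": 1}, {"dp": [0, 0, 0], "yaw": 0, "gripper": 1}, {"dp": [0, 0, 0], "yaw": 0, "gripper": 1}, {"dp": [0, 0, 0], "yaw": 0, "gripper": 1}], force=60)

```text
t: 6.33
ee_pos: [0.5106, 0.3168, 0.0044]
tcp_rot: [3.141, -0.0, 1.517]
wrist_force: [-2.9, -1.2, 13.5]
finger_gap: 0.0375
```

>>> arm_command(steps=[{"dp": [0, 0, 0.001], "yaw": 0, "gripper": 1}, {"dp": [0, 0, 0], "yaw": 0, "gripper": 1}, {"dp": [0, 0, 0], "yaw": 0, "gripper": 1}])

```text
t: 6.58
ee_pos: [0.5105, 0.3168, 0.0045]
tcp_rot: [3.141, -0.0, 1.517]
wrist_force: [-0.7, -0.7, 4.4]
finger_gap: 0.0374
```

Run:
```python
from h import *
s=readout.get_state();print(s['t'],s['ee_pos'],s['wrist_force'],s['moment'],s['finger_gap'])
im=save('wrist','w5.png',scale=1.5)
```

```text
6.5833 [0.51046118 0.31675192 0.00452373] [-0.69607596 -0.71957593  4.4331774 ] [ 0.0226798   0.02083275 -0.06563604] 0.03740816976644737
```

View pics/w5.png

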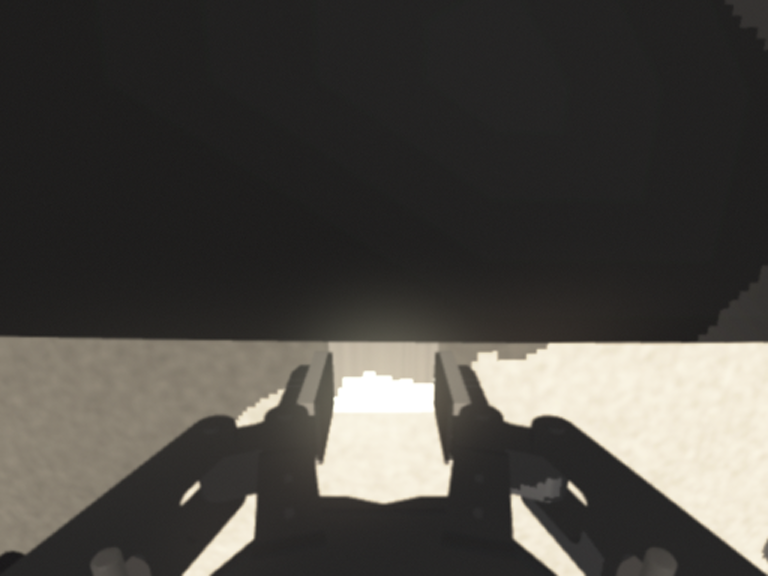

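The tab is held at (385,375) between both pads. I drag it out 110 mm along its axis, away from the riser.

>>> arm_command(steps=[{"dp": [-0.0006, -0.011, 0.0005], "yaw": 0, "gripper": 1}, {"dp": [-0.0006, -0.011, 0], "yaw": 0, "gripper": 1}, {"dp": [-0.0006, -0.011, 0], "yaw": 0, "gripper": 1}, {"dp": [-0.0006, -0.011, 0], "yaw": 0, "gripper": 1}, {"dp": [-0.0006, -0.011, 0], "yaw": 0, "gripper": 1}, {"dp": [-0.0006, -0.011, 0], "yaw": 0, "gripper": 1}, {"dp": [-0.0006, -0.011, 0], "yaw": 0, "gripper": 1}, {"dp": [-0.0006, -0.011, 0], "yaw": 0, "gripper": 1}, {"dp": [-0.0006, -0.011, 0], "yaw": 0, "gripper": 1}, {"dp": [-0.0006, -0.011, 0], "yaw": 0, "gripper": 1}])

```text
t: 7.47
ee_pos: [0.5042, 0.2056, 0.0048]
tcp_rot: [-3.142, -0.0, 1.517]
wrist_force: [0.0, 1.0, -2.3]
finger_gap: 0.0375
```

>>> arm_command(steps=[{"dp": [0, -0.003, 0], "yaw": 0, "gripper": 1}, {"dp": [0, 0, -0.0005], "yaw": 0, "gripper": 1}, {"dp": [0, 0, 0], "yaw": 0, "gripper": 0}, {"dp": [0, 0, 0], "yaw": 0, "gripper": -1}, {"dp": [0, 0, 0], "yaw": 0, "gripper": -1}, {"dp": [0, 0, 0], "yaw": 0, "gripper": -1}, {"dp": [0, 0, 0.02], "yaw": 0, "gripper": -1}, {"dp": [0, -0.01, 0.035], "yaw": 0, "gripper": -1}, {"dp": [0, -0.01, 0.04], "yaw": 0, "gripper": -1}, {"dp": [0, 0, 0], "yaw": 0, "gripper": -1}])

```text
t: 8.3
ee_pos: [0.5064, 0.1828, 0.105]
tcp_rot: [3.135, -0.002, 1.515]
wrist_force: [0.8, -0.6, 0.6]
finger_gap: 0.0853
```

Run:
```python
from h import *
s=readout.get_state();print(s['t'],s['ee_pos'],s['tcp_rot'],s['wrist_force'],s['finger_gap'])
np.save('w6P.npy',cams.camera_params('wrist'),allow_pickle=True)
im=save('wrist','w6.png',scale=1.5);np.save('w6.npy',im)
look(['tab_mid','tab_end'],Z)
```

```text
8.3 [0.50643566 0.18277631 0.10499189] [ 3.13515412e+00 -2.03871248e-03  1.51516039e+00] [ 0.76829598 -0.64336003  0.55678909] 0.0852594344456657
tab_mid [110.6 263.4] 0.78 [0.5166 0.2578 0.02  ]
tab_end [167.1 247.3] 0.67 [0.5006 0.2103 0.005 ]
```

View pics/w6.png

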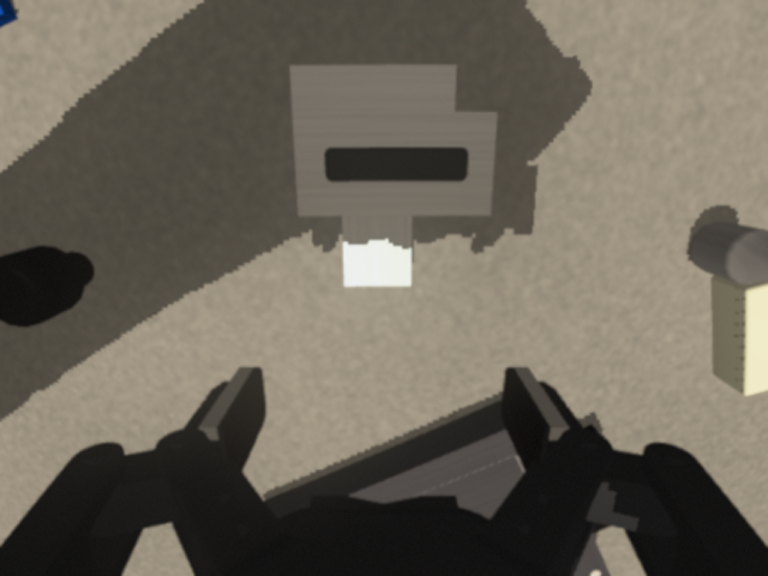

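Run:
```python
from h import *
P=np.load('w6P.npy',allow_pickle=True).item()
pix=np.array([[290,65],[456.5,66],[497.5,112],[491,215],[299,215.5],[344,287],[412,286.5]])/1.5
m=np.array([[-50,-55],[-50,32],[-27,55],[28.5,55],[28.5,-55],[70.5,-30],[70.5,10]])/1e3
p,r=pose2d(pix,m,.01,P,[.51,.26,-1.6]);print(p,r.round(2).tolist(),p[2]+np.pi/2)
```

```text
[ 0.51797308  0.25793062 -1.62413538] [[-0.32, 0.11], [0.47, -0.93], [0.46, -0.05], [0.1, 0.57], [-0.51, 0.68], [0.27, -0.13], [-0.51, -0.02]] -0.05333905632233371
```

>>> arm_command(steps=[{"dp": [0.001, 0.008, 0], "yaw": -0.124, "gripper": -1}, {"dp": [0.001, 0.008, 0], "yaw": -0.124, "gripper": -1}, {"dp": [0.001, 0.008, 0], "yaw": -0.124, "gripper": -1}, {"dp": [0.001, 0.008, 0], "yaw": -0.124, "gripper": -1}, {"dp": [0.001, 0.008, 0], "yaw": -0.124, "gripper": -1}, {"dp": [0.001, 0.008, 0], "yaw": -0.124, "gripper": -1}, {"dp": [0.001, 0.008, 0], "yaw": -0.124, "gripper": -1}, {"dp": [0.001, 0.008, 0], "yaw": -0.124, "gripper": -1}, {"dp": [0.001, 0.008, 0], "yaw": -0.124, "gripper": -1}, {"dp": [0.001, 0.008, 0], "yaw": -0.124, "gripper": -1}])

```text
t: 9.28
ee_pos: [0.5137, 0.2643, 0.0979]
tcp_rot: [3.141, 0.002, 0.272]
wrist_force: [-1.2, -0.1, -0.3]
finger_gap: 0.0856
```

>>> arm_command(steps=[{"dp": [0, 0, 0], "yaw": -0.124, "gripper": -1}, {"dp": [0, 0, 0], "yaw": -0.124, "gripper": -1}, {"dp": [0, 0, 0], "yaw": -0.08, "gripper": -1}, {"dp": [0, 0, 0], "yaw": 0, "gripper": -1}, {"dp": [0, 0, 0], "yaw": 0, "gripper": -1}])

```text
t: 9.7
ee_pos: [0.5138, 0.2638, 0.0983]
tcp_rot: [3.14, 0.001, -0.048]
wrist_force: [-0.5, -0.6, -1.0]
finger_gap: 0.0855
```

>>> arm_command(steps=[{"dp": [0.004, -0.006, -0.02], "yaw": -0.006, "gripper": -1}, {"dp": [0, 0, -0.02], "yaw": 0, "gripper": -1}, {"dp": [0, 0, -0.02], "yaw": 0, "gripper": -1}, {"dp": [0, 0, -0.018], "yaw": 0, "gripper": -1}, {"dp": [0, 0, -0.006], "yaw": 0, "gripper": -1}, {"dp": [0, 0, 0], "yaw": 0, "gripper": -1}])

```text
t: 10.2
ee_pos: [0.5176, 0.2573, 0.0139]
tcp_rot: [3.141, 0.002, -0.055]
wrist_force: [0.3, -0.6, -0.8]
finger_gap: 0.0852
```

>>> arm_command(steps=[{"dp": [0, 0, 0], "yaw": 0, "gripper": 0}, {"dp": [0, 0, 0], "yaw": 0, "gripper": 1}, {"dp": [0, 0, 0], "yaw": 0, "gripper": 1}, {"dp": [0, 0, 0], "yaw": 0, "gripper": 1}, {"dp": [0, 0, 0], "yaw": 0, "gripper": 1}, {"dp": [0, 0, 0], "yaw": 0, "gripper": 1}, {"dp": [0, 0, 0], "yaw": 0, "gripper": 1}, {"dp": [0, 0, 0], "yaw": 0, "gripper": 1}, {"dp": [0, 0, 0], "yaw": 0, "gripper": 1}], force=60)

```text
t: 10.95
ee_pos: [0.5185, 0.2578, 0.0158]
tcp_rot: [-3.141, -0.001, -0.057]
wrist_force: [-0.7, -0.9, 8.7]
finger_gap: 0.0147
```

>>> arm_command(steps=[{"dp": [0, 0, 0.01], "yaw": 0, "gripper": 1}, {"dp": [0, 0, 0.02], "yaw": 0, "gripper": 1}, {"dp": [0, -0.01, 0.03], "yaw": 0, "gripper": 1}, {"dp": [0, -0.015, 0.03], "yaw": 0.06, "gripper": 1}, {"dp": [0.003, -0.02, 0.03], "yaw": 0.12, "gripper": 1}, {"dp": [0.003, -0.025, 0.025], "yaw": 0.12, "gripper": 1}, {"dp": [0.003, -0.025, 0.02], "yaw": 0.12, "gripper": 1}, {"dp": [0.003, -0.025, 0.02], "yaw": 0.12, "gripper": 1}, {"dp": [0.003, -0.025, 0.02], "yaw": 0.12, "gripper": 1}, {"dp": [0.003, -0.025, 0.02], "yaw": 0.12, "gripper": 1}])

```text
t: 11.78
ee_pos: [0.536, 0.086, 0.2419]
tcp_rot: [3.141, 0.0, 0.728]
wrist_force: [0.6, -0.2, -3.2]
finger_gap: 0.0146
```

>>> arm_command(steps=[{"dp": [0.003, -0.025, 0.02], "yaw": 0.12, "gripper": 1}, {"dp": [0.003, -0.025, 0.02], "yaw": 0.12, "gripper": 1}, {"dp": [0.003, -0.025, 0.01], "yaw": 0.12, "gripper": 1}, {"dp": [0.003, -0.025, 0], "yaw": 0.12, "gripper": 1}, {"dp": [0.003, -0.025, 0], "yaw": 0.12, "gripper": 1}, {"dp": [0.003, -0.025, 0], "yaw": 0.12, "gripper": 1}, {"dp": [0.003, -0.025, 0], "yaw": 0.12, "gripper": 1}, {"dp": [0.003, -0.025, 0], "yaw": 0.12, "gripper": 1}, {"dp": [0.002, -0.025, 0], "yaw": 0.12, "gripper": 1}, {"dp": [0, -0.02, 0], "yaw": 0.12, "gripper": 1}])

```text
t: 12.62
ee_pos: [0.5618, -0.1597, 0.2906]
tcp_rot: [-3.14, 0.001, 1.927]
wrist_force: [-0.1, -0.5, -2.3]
finger_gap: 0.0146
```

>>> arm_command(steps=[{"dp": [0, -0.02, 0], "yaw": 0.06, "gripper": 1}, {"dp": [0, 0, 0], "yaw": 0, "gripper": 1}, {"dp": [0, 0, 0], "yaw": 0, "gripper": 1}])

```text
t: 12.87
ee_pos: [0.5617, -0.1784, 0.2904]
tcp_rot: [-3.141, 0.0, 1.98]
wrist_force: [-0.8, 0.0, -3.1]
finger_gap: 0.0149
```

Run:
```python
from h import *
s=readout.get_state();print(s['t'],s['ee_pos'],s['tcp_rot'],s['wrist_force'],s['finger_gap'])
np.save('w7P.npy',cams.camera_params('wrist'),allow_pickle=True)
im=save('wrist','w7.png',scale=1.5);np.save('w7.npy',im)
look(['seat_tab','seat_notch'],Z)
```

```text
12.8667 [ 0.56166706 -0.17839836  0.29040523] [-3.14054617e+00  1.97470766e-04  1.98030320e+00] [-0.79946693  0.02522069 -3.08357139] 0.014871040130585078
seat_tab [ 38.2 264.9] 0.85 [ 0.5087 -0.0241  0.04  ]
seat_notch [ 35.8 330.4] 0.92 [0.5844 0.0126 0.04  ]
```

View pics/w7.png

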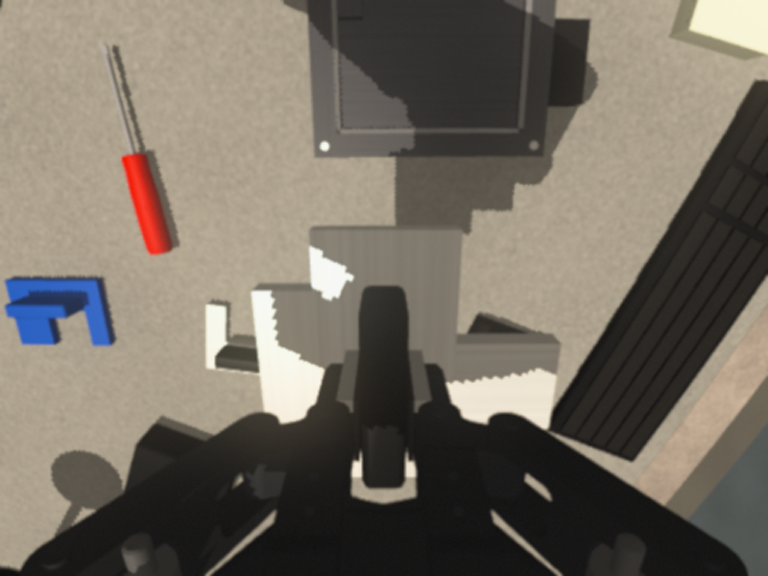

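Run:
```python
from h import *
P=np.load('w7P.npy',allow_pickle=True).item();im=np.load('w7.npy')
cv2.imwrite('pics/c7.png',cv2.resize(im[0:165,190:400,::-1],None,fx=3.8,fy=3.6,interpolation=cv2.INTER_CUBIC))
pix=np.array([[316,156.5],[544.5,155.5],[334.5,132],[526.5,130.5]])/1.5
m=np.array([[-107,-82],[107,-82],[-86,-61],[86,-61]])/1e3
for k in (slice(0,2),slice(0,4)):
  p,r=pose2d(pix[k],m[k],.03,P,[.53,-.01,.42]);print(p,r.round(2).tolist())
```

```text
[ 0.53686993 -0.01178734  0.41657769] [[-0.32, 0.02], [0.32, 0.03]]
[ 0.53635073 -0.01156927  0.41865016] [[-0.48, -0.12], [0.21, -0.44], [1.62, 0.08], [-1.38, 0.35]]
```

View pics/c7.png

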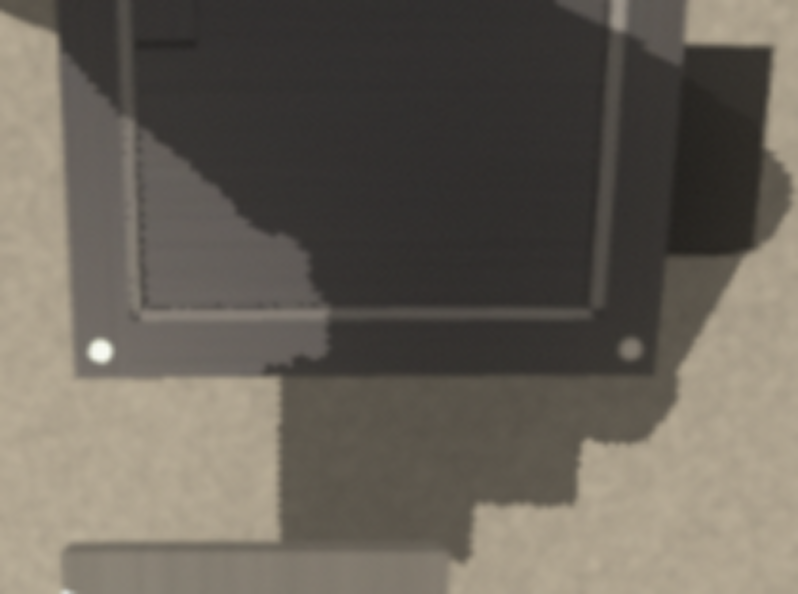

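Crop (10th view): stage near corners at (76,377) and (655,374), bevel corners at (132,320) and (605,316), and the corner block at upper left around (165,40), all in crop pixels. I'll refit the stage and the held plate.

Run:
```python
from h import *
P=np.load('w7P.npy',allow_pickle=True).item();P2=np.load('w2P.npy',allow_pickle=True).item()
pix=np.array([[190+76/3.8,377/3.6],[190+656/3.8,374.5/3.6],[190+131/3.8,321/3.6],[190+606/3.8,318/3.6]])
m=np.array([[-107,-82],[107,-82],[-86,-61],[86,-61]])/1e3
p,r=pose2d(pix,m,.03,P,[.53,-.01,.42]);print('stage',p,r.round(2).tolist())
u=np.array([np.cos(p[2]),np.sin(p[2])]);print('seat_tab',p[:2]-.03*u,'seat_notch',p[:2]+.054*u)
pix=np.array([[310/1.5,228/1.5],[308,151.5],[251.5/1.5,287/1.5],[310/1.5,284.5/1.5]])
m=np.array([[-27,55],[28.5,55],[-50,32],[-27,32]])/1e3
for z in (.2846,):
  p,r=pose2d(pix,m,z,P,[.56,-.178,.41]);print('plate',p,r.round(2).tolist())
```

```text
stage [ 0.53656337 -0.01271003  0.41764266] [[-0.02, 0.25], [0.25, 0.12], [-0.06, -0.29], [-0.16, -0.06]]
seat_tab [ 0.50914194 -0.02487823] seat_notch [0.58592194 0.00919274]
plate [ 0.56147113 -0.17817614  0.40032574] [[-1.07, -1.42], [1.18, -0.04], [-0.92, -0.11], [0.8, 1.88]]
```

>>> arm_command(steps=[{"dp": [-0.0066, 0.0192, -0.02], "yaw": 0.008, "gripper": 1}, {"dp": [-0.0066, 0.0192, -0.02], "yaw": 0, "gripper": 1}, {"dp": [-0.0066, 0.0192, -0.025], "yaw": 0, "gripper": 1}, {"dp": [-0.0066, 0.0192, -0.03], "yaw": 0, "gripper": 1}, {"dp": [-0.0066, 0.0192, -0.03], "yaw": 0, "gripper": 1}, {"dp": [-0.0066, 0.0192, -0.03], "yaw": 0, "gripper": 1}, {"dp": [-0.0066, 0.0192, -0.03], "yaw": 0, "gripper": 1}, {"dp": [-0.0064, 0.0193, -0.025], "yaw": 0, "gripper": 1}, {"dp": [0, 0, 0], "yaw": 0, "gripper": 1}, {"dp": [0, 0, 0], "yaw": 0, "gripper": 1}])

```text
t: 13.85
ee_pos: [0.5092, -0.0221, 0.0798]
tcp_rot: [-3.14, -0.001, 1.993]
wrist_force: [-0.1, -1.1, -3.7]
finger_gap: 0.0147
```

Run:
```python
from h import *
s=readout.get_state();print(s['t'],s['ee_pos'],s['tcp_rot'],s['wrist_force'],s['finger_gap'])
np.save('w8P.npy',cams.camera_params('wrist'),allow_pickle=True)
im=save('wrist','w8.png',scale=1.5);np.save('w8.npy',im)
P=np.load('w8P.npy',allow_pickle=True).item()
# predicted stage +y corners in view
c,sn=np.cos(.4176),np.sin(.4176)
for q in [(-.107,.082),(-.086,.061),(-.06,.061),(-.06,.035),(.086,.061),(.107,.082)]:
  print(q,proj(None,[[.5366+c*q[0]-sn*q[1],-.0127+sn*q[0]+c*q[1],.03]],P)*1.5)
```

```text
13.85 [ 0.50921516 -0.02208315  0.07978338] [-3.13994342e+00 -6.50523402e-04  1.99339226e+00] [-0.06520331 -1.1085352  -3.74320721] 0.014684460890406323
(-0.107, 0.082) [[208.61797546 156.65872181]]
(-0.086, 0.061) [[258.85200538 204.00668886]]
(-0.06, 0.061) [[315.37466295 203.95940609]]
(-0.06, 0.035) [[317.76088999 259.41141255]]
(0.086, 0.061) [[630.59476998 206.87186396]]
(0.107, 0.082) [[682.31137082 161.32762797]]
```

View pics/w8.png

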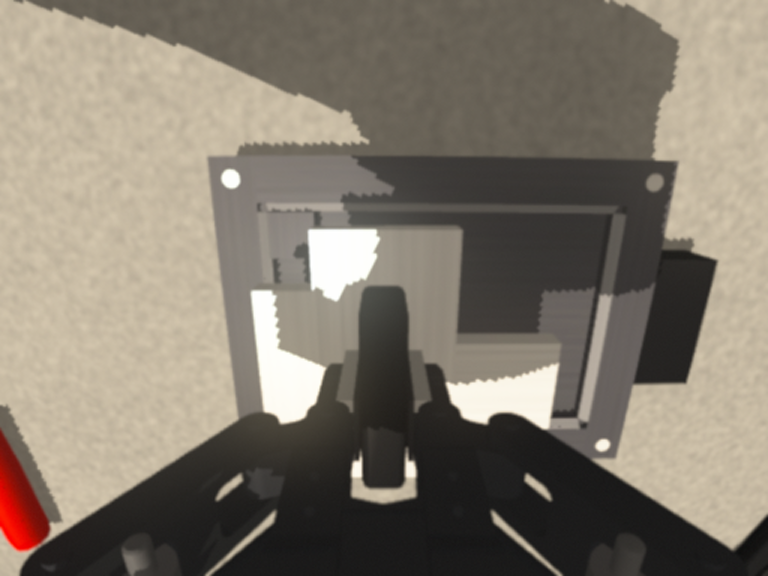

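Run:
```python
from h import *
P=np.load('w8P.npy',allow_pickle=True).item()
def fit(pix,m,z,p0,fz=True):
    m=np.array(m)/1e3;pix=np.array(pix)/1.5
    def W(p):
        c,s=np.cos(p[2]),np.sin(p[2]);return np.c_[p[0]+c*m[:,0]-s*m[:,1],p[1]+s*m[:,0]+c*m[:,1],np.full(len(m),z+(p[3] if fz else 0))]
    r=least_squares(lambda p:(proj(None,W(p),P)-pix).ravel(),p0);return r.x,r.fun.reshape(-1,2).round(2).tolist()
sp=[[208,156],[677,161.5],[258,204],[626,207.5],[617,459]];sm=[[-107,82],[107,82],[-86,61],[86,61],[107,-82]]
pp=[[309,228],[462,227],[251.5,290.5],[560,343]];pm=[[-27,55],[28.5,55],[-50,32],[70.5,10]]
for fz in (1,0):
  a,ra=fit(sp,sm,.03,[.536,-.0127,.4176,0][:3+fz],fz);b,rb=fit(pp,pm,.074,[.509,-.022,.42,0][:3+fz],fz)
  u=np.array([np.cos(a[2]),np.sin(a[2])]);print('stage',a.round(4),ra);print('plate',b.round(4),rb)
  print('seat',a[:2]-.03*u,'plate->seat',a[:2]-.03*u-b[:2],'dyaw',a[2]-b[2])
```

```text
stage [ 0.5358 -0.0133  0.4173 -0.0015] [[-0.09, 0.69], [0.75, 0.12], [-0.19, 0.02], [0.53, -0.39], [-1.22, -0.65]]
plate [ 0.5096 -0.0227  0.4221 -0.0014] [[-0.39, 0.37], [0.08, 1.03], [-0.09, -0.84], [0.44, -0.66]]
seat [ 0.50835259 -0.02542398] plate->seat [-0.00123476 -0.0027625 ] dyaw -0.004785222295813241
stage [ 0.5355 -0.0133  0.4172] [[-1.35, 0.54], [1.84, 0.04], [-1.17, 0.1], [1.36, -0.26], [-0.65, 0.43]]
plate [ 0.5094 -0.0224  0.4218] [[-0.89, 0.18], [0.54, 0.87], [-0.93, -0.67], [1.37, -0.13]]
seat [ 0.50807904 -0.02544468] plate->seat [-0.00134461 -0.00305814] dyaw -0.00458676048866663
```

>>> arm_command(steps=[{"dp": [-0.0012, -0.0029, 0], "yaw": -0.005, "gripper": 1}, {"dp": [0, 0, -0.01], "yaw": 0, "gripper": 1}, {"dp": [0, 0, -0.01], "yaw": 0, "gripper": 1}, {"dp": [0, 0, -0.006], "yaw": 0, "gripper": 1}, {"dp": [0, 0, 0], "yaw": 0, "gripper": 1}, {"dp": [0, 0, 0], "yaw": 0, "gripper": 1}])

```text
t: 14.4
ee_pos: [0.5083, -0.0266, 0.0538]
tcp_rot: [-3.141, -0.0, 1.986]
wrist_force: [0.5, 0.5, -2.8]
finger_gap: 0.0148
```

>>> arm_command(steps=[{"dp": [-0.0003, 0.0014, -0.004], "yaw": 0.003, "gripper": 1}, {"dp": [0, 0, -0.004], "yaw": 0, "gripper": 1}, {"dp": [0, 0, -0.003], "yaw": 0, "gripper": 1}, {"dp": [0, 0, 0], "yaw": 0, "gripper": 1}])

```text
t: 14.73
ee_pos: [0.508, -0.0251, 0.0427]
tcp_rot: [-3.141, -0.0, 1.989]
wrist_force: [-0.2, -0.0, -3.8]
finger_gap: 0.015
```

>>> arm_command(steps=[{"dp": [0, 0, -0.003], "yaw": 0, "gripper": 1}, {"dp": [0, 0, -0.002], "yaw": 0, "gripper": 1}, {"dp": [0, 0, -0.001], "yaw": 0, "gripper": 1}, {"dp": [0, 0, 0], "yaw": 0, "gripper": 1}, {"dp": [0, 0, 0], "yaw": 0, "gripper": 1}])

```text
t: 15.15
ee_pos: [0.5082, -0.0252, 0.0373]
tcp_rot: [-3.141, -0.0, 1.989]
wrist_force: [-0.4, -0.3, -3.6]
finger_gap: 0.0149
```

>>> arm_command(steps=[{"dp": [0, 0, -0.001], "yaw": 0, "gripper": 1}, {"dp": [0, 0, -0.0008], "yaw": 0, "gripper": 1}, {"dp": [0, 0, 0], "yaw": 0, "gripper": 1}, {"dp": [0, 0, 0], "yaw": 0, "gripper": 1}])

```text
t: 15.48
ee_pos: [0.5083, -0.0252, 0.0358]
tcp_rot: [3.141, 0.0, 1.989]
wrist_force: [-1.7, -0.2, 5.4]
finger_gap: 0.0148
```

>>> arm_command(steps=[{"dp": [0, 0, 0.0005], "yaw": 0, "gripper": 0.5}, {"dp": [0, 0, 0.0005], "yaw": 0, "gripper": 0}, {"dp": [0, 0, 0], "yaw": 0, "gripper": -1}, {"dp": [0, 0, 0], "yaw": 0, "gripper": -1}, {"dp": [0, 0, 0], "yaw": 0, "gripper": -1}, {"dp": [0, 0, 0.02], "yaw": 0, "gripper": -1}, {"dp": [0, 0, 0.03], "yaw": 0, "gripper": -1}, {"dp": [0.01, -0.02, 0.03], "yaw": 0, "gripper": -1}, {"dp": [0.01, -0.02, 0.02], "yaw": 0, "gripper": -1}, {"dp": [0, 0, 0], "yaw": 0, "gripper": -1}])

```text
t: 16.32
ee_pos: [0.5306, -0.0693, 0.14]
tcp_rot: [3.137, 0.004, 1.985]
wrist_force: [1.1, -1.0, 0.2]
finger_gap: 0.0856
```

Run:
```python
from h import *
s=readout.get_state();print(s['t'],s['ee_pos'],s['tcp_rot'],s['finger_gap'])
np.save('w9P.npy',cams.camera_params('wrist'),allow_pickle=True)
im=save('wrist','w9.png',scale=1.5);np.save('w9.npy',im)
look(['seat_notch'],Z);look(['tab_mid','tab_end'],dict(tab_mid=.04,tab_end=.025))
# predicted plate outline at home, and the bright mask's corners
P=np.load('w9P.npy',allow_pickle=True).item()
g=cv2.cvtColor(im,cv2.COLOR_RGB2HSV);print(P['fx'])
```

```text
16.3167 [ 0.5305699  -0.06925443  0.13998114] [3.13745869 0.00430587 1.98450102] 0.08556714695946573
seat_notch [139.1 346.1] 0.88 [0.5808 0.0109 0.04  ]
tab_mid [139.1 250.6] 0.94 [ 0.5042 -0.0209  0.04  ]
276.14637682475205
```

>>> arm_command(steps=[{"dp": [-0.0037, -0.0207, 0], "yaw": -0.1224, "gripper": -1}, {"dp": [-0.0037, -0.0207, 0], "yaw": -0.1224, "gripper": -1}, {"dp": [-0.0037, -0.0207, 0], "yaw": -0.1224, "gripper": -1}, {"dp": [-0.0037, -0.0207, 0], "yaw": -0.1224, "gripper": -1}, {"dp": [-0.0037, -0.0207, 0], "yaw": -0.1224, "gripper": -1}, {"dp": [-0.0037, -0.0207, 0], "yaw": -0.1224, "gripper": -1}, {"dp": [-0.0037, -0.0207, 0], "yaw": -0.1224, "gripper": -1}, {"dp": [-0.0037, -0.0207, 0], "yaw": -0.1224, "gripper": -1}, {"dp": [-0.0037, -0.0207, 0], "yaw": -0.1224, "gripper": -1}, {"dp": [-0.0037, -0.0207, 0], "yaw": -0.1224, "gripper": -1}])

```text
t: 17.35
ee_pos: [0.4908, -0.2721, 0.1356]
tcp_rot: [-3.14, 0.001, 0.76]
wrist_force: [-0.9, -1.1, -0.0]
finger_gap: 0.0854
```

>>> arm_command(steps=[{"dp": [-0.0037, -0.0207, 0], "yaw": -0.1224, "gripper": -1}, {"dp": [-0.0037, -0.0207, 0], "yaw": -0.1224, "gripper": -1}, {"dp": [-0.0037, -0.0207, 0], "yaw": -0.1224, "gripper": -1}, {"dp": [-0.0037, -0.0207, -0.01], "yaw": -0.1224, "gripper": -1}, {"dp": [0, 0, -0.02], "yaw": 0, "gripper": -1}, {"dp": [0, 0, 0], "yaw": 0, "gripper": -1}, {"dp": [0, 0, 0], "yaw": 0, "gripper": -1}, {"dp": [0, 0, 0], "yaw": 0, "gripper": -1}])

```text
t: 18.02
ee_pos: [0.4769, -0.3539, 0.1068]
tcp_rot: [-3.141, -0.0, 0.277]
wrist_force: [0.6, -0.7, -0.7]
finger_gap: 0.0854
```

Run:
```python
from h import *
s=readout.get_state();print(s['t'],s['ee_pos'],s['tcp_rot'],s['finger_gap'])
np.save('w10P.npy',cams.camera_params('wrist'),allow_pickle=True)
im=save('wrist','w10.png',scale=1.5);np.save('w10.npy',im)
look(['notch_mid','notch_plate'],Z)
P=np.load('w10P.npy',allow_pickle=True).item()
c,sn=np.cos(-1.2994),np.sin(-1.2994)
m=np.array([[26,55],[26,-55],[-52.5,-55],[-52.5,55]])/1e3
print(proj(None,np.c_[.4789+c*m[:,0]-sn*m[:,1],-.3593+sn*m[:,0]+c*m[:,1],[.01]*4],P))
msk=((im.min(2)>165)).astype(np.uint8)
cs,_=cv2.findContours(msk,0,2)
for k in sorted(cs,key=cv2.contourArea)[-2:]: print(cv2.contourArea(k),cv2.approxPolyDP(k,3,True)[:,0].tolist())
```

```text
18.0167 [ 0.47691286 -0.35392824  0.10684024] [-3.14103798e+00 -5.99873454e-05  2.77448295e-01] 0.08544848565970532
notch_mid [198. 262.] 0.72 [ 0.4797 -0.3594  0.02  ]
notch_plate [188.5 262.1] 0.7 [ 0.4824 -0.3592  0.    ]
[[293.15885502 133.98918275]
 [287.83418424 249.15126815]
 [207.13562914 248.73311722]
 [200.90745605 133.56865961]]
322.5 [[235, 134], [254, 138], [259, 144], [265, 136], [272, 135], [291, 145], [291, 133]]
1993.5 [[290, 179], [282, 178], [279, 184], [272, 184], [269, 243], [253, 243], [251, 228], [206, 229], [207, 246], [287, 247]]
```

>>> arm_command(steps=[{"dp": [0.002, -0.0054, -0.02], "yaw": -0.006, "gripper": -1}, {"dp": [0, 0, -0.02], "yaw": 0, "gripper": -1}, {"dp": [0, 0, -0.02], "yaw": 0, "gripper": -1}, {"dp": [0, 0, -0.02], "yaw": 0, "gripper": -1}, {"dp": [0, 0, -0.0103], "yaw": 0, "gripper": -1}, {"dp": [0, 0, 0], "yaw": 0, "gripper": -1}, {"dp": [0, 0, 0], "yaw": 0, "gripper": 0}])

```text
t: 18.75
ee_pos: [0.4786, -0.3604, 0.0168]
tcp_rot: [3.141, -0.0, 0.269]
wrist_force: [0.6, -0.2, 0.6]
finger_gap: 0.0754
```

>>> arm_command(steps=[{"dp": [0, 0, 0], "yaw": 0, "gripper": 1}, {"dp": [0, 0, 0], "yaw": 0, "gripper": 1}, {"dp": [0, 0, 0], "yaw": 0, "gripper": 1}, {"dp": [0, 0, 0], "yaw": 0, "gripper": 1}, {"dp": [0, 0, 0], "yaw": 0, "gripper": 1}, {"dp": [0, 0, 0], "yaw": 0, "gripper": 1}, {"dp": [0, 0, 0], "yaw": 0, "gripper": 1}, {"dp": [0, 0, 0], "yaw": 0, "gripper": 1}], force=60)

```text
t: 19.42
ee_pos: [0.4786, -0.3605, 0.0168]
tcp_rot: [3.141, -0.0, 0.269]
wrist_force: [-0.7, 1.3, 7.8]
finger_gap: 0.015
```

>>> arm_command(steps=[{"dp": [0, 0, 0.01], "yaw": 0, "gripper": 1}, {"dp": [0, 0, 0.02], "yaw": 0, "gripper": 1}, {"dp": [0, 0, 0.03], "yaw": 0, "gripper": 1}, {"dp": [0, 0, 0.03], "yaw": 0, "gripper": 1}, {"dp": [0.0076, 0.0264, 0.03], "yaw": 0.1228, "gripper": 1}, {"dp": [0.0076, 0.0264, 0], "yaw": 0.1228, "gripper": 1}, {"dp": [0.0076, 0.0264, 0], "yaw": 0.1228, "gripper": 1}, {"dp": [0.0076, 0.0264, 0], "yaw": 0.1228, "gripper": 1}, {"dp": [0.0076, 0.0264, 0], "yaw": 0.1228, "gripper": 1}, {"dp": [0.0076, 0.0264, 0], "yaw": 0.1228, "gripper": 1}])

```text
t: 20.25
ee_pos: [0.5241, -0.2008, 0.1369]
tcp_rot: [3.141, 0.0, 1.012]
wrist_force: [-0.2, -0.7, -2.0]
finger_gap: 0.0146
```

>>> arm_command(steps=[{"dp": [0.0076, 0.0264, 0], "yaw": 0.1228, "gripper": 1}, {"dp": [0.0076, 0.0264, 0], "yaw": 0.1228, "gripper": 1}, {"dp": [0.0076, 0.0264, 0], "yaw": 0.1228, "gripper": 1}, {"dp": [0.0076, 0.0264, 0], "yaw": 0.1228, "gripper": 1}, {"dp": [0.0076, 0.0264, 0], "yaw": 0.1228, "gripper": 1}, {"dp": [0.0076, 0.0264, 0], "yaw": 0.1228, "gripper": 1}, {"dp": [0.0076, 0.0264, 0], "yaw": 0.1228, "gripper": 1}, {"dp": [0.0076, 0.0264, 0], "yaw": 0.1228, "gripper": 1}, {"dp": [0, 0, 0], "yaw": 0, "gripper": 1}, {"dp": [0, 0, 0], "yaw": 0, "gripper": 1}])

```text
t: 21.08
ee_pos: [0.5848, 0.0103, 0.1365]
tcp_rot: [-3.142, 0.0, 1.99]
wrist_force: [0.3, -1.0, -1.6]
finger_gap: 0.0151
```

>>> arm_command(steps=[{"dp": [0.0002, -0.0015, -0.02], "yaw": -0.001, "gripper": 1}, {"dp": [0, 0, -0.02], "yaw": 0, "gripper": 1}, {"dp": [0, 0, -0.015], "yaw": 0, "gripper": 1}, {"dp": [0, 0, 0], "yaw": 0, "gripper": 1}, {"dp": [0, 0, 0], "yaw": 0, "gripper": 1}])

```text
t: 21.5
ee_pos: [0.5848, 0.0069, 0.0815]
tcp_rot: [-3.141, 0.0, 1.986]
wrist_force: [0.9, -0.1, -1.8]
finger_gap: 0.0151
```

Run:
```python
from h import *
s=readout.get_state();print(s['t'],s['ee_pos'],s['tcp_rot'],s['wrist_force'],s['finger_gap'])
np.save('w11P.npy',cams.camera_params('wrist'),allow_pickle=True)
im=save('wrist','w11.png',scale=1.5);np.save('w11.npy',im)
```

```text
21.5 [0.58475196 0.00687021 0.08145122] [-3.14050596e+00  3.58988790e-04  1.98563961e+00] [ 0.91953701 -0.07341759 -1.80554298] 0.015090132660524818
```

View pics/w11.png

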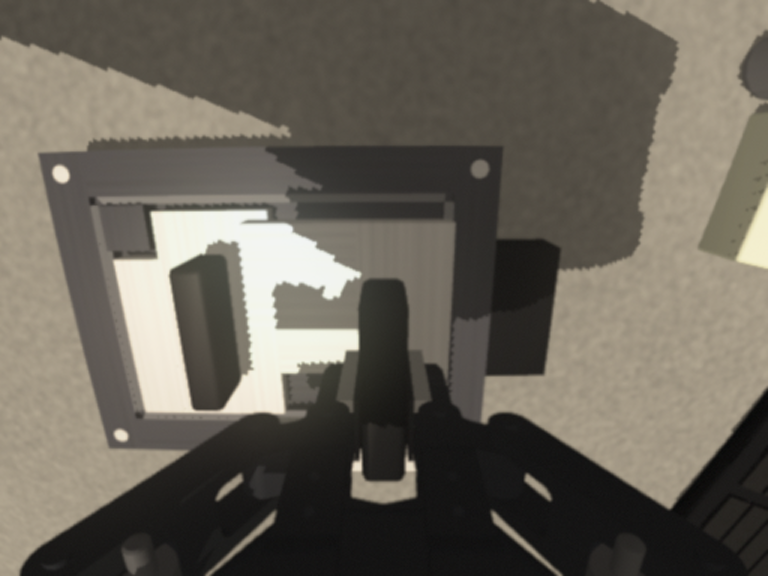

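Run:
```python
from h import *
P=np.load('w11P.npy',allow_pickle=True).item()
def fit(pix,m,z,p0,fz=True):
    m=np.array(m)/1e3;pix=np.array(pix)/1.5
    def W(p):
        c,s=np.cos(p[2]),np.sin(p[2]);return np.c_[p[0]+c*m[:,0]-s*m[:,1],p[1]+s*m[:,0]+c*m[:,1],np.full(len(m),z+(p[3] if fz else 0))]
    r=least_squares(lambda p:(proj(None,W(p),P)-pix).ravel(),p0);return r.x,r.fun.reshape(-1,2).round(2).tolist()
a,ra=fit([[40,153.5],[503,147],[110,448.5],[91,199],[453,195]],[[-107,82],[107,82],[-107,-82],[-86,61],[86,61]],.03,[.536,-.0127,.4176,0])
print('stage',a.round(4),ra)
t,rt=fit([[152,210],[113,259],[144,414]],[[-27,55],[-50,32],[-50,-55]],.03+a[3],[.508,-.025,.4176],0);print('tab',t.round(4),rt)
n,rn=fit([[455,219.5],[240,222.5]],[[26,55],[-52.5,55]],.0747+a[3],[.585,.008,.4176],0);print('notch',n.round(4),rn)
u=np.array([np.cos(a[2]),np.sin(a[2])]);v=np.array([-u[1],u[0]])
st=a[:2]-.03*u;sn=a[:2]+.054*u
for nm,q,w in (('tab',t,st),('notch',n,sn)): e=w-q[:2];print(nm,'->seat world',e,'stage axes',e@u,e@v,'yaw',a[2]-q[2])
```

```text
stage [ 0.5357 -0.0135  0.4171 -0.0022] [[-0.16, 0.36], [-0.33, 0.35], [0.36, -0.33], [-0.42, -0.37], [0.61, -0.12]]
tab [ 0.5084 -0.0269  0.4092] [[-0.59, 1.44], [0.41, 0.18], [0.31, -2.27]]
notch [0.5847 0.0091 0.4266] [[0.13, 0.0], [-0.13, 0.01]]
tab ->seat world [-4.65697479e-05  1.27524365e-03] stage axes 0.0004740773384571324 0.0011847640246486308 yaw 0.007955666031006448
notch ->seat world [ 0.00037534 -0.00067134] stage axes 7.117092123000923e-05 -0.0007658427815851621 yaw -0.009459998861019447
```

>>> arm_command(steps=[{"dp": [0.0005, 0.0003, -0.01], "yaw": 0.002, "gripper": 1}, {"dp": [0, 0, -0.01], "yaw": 0, "gripper": 1}, {"dp": [0, 0, -0.008], "yaw": 0, "gripper": 1}, {"dp": [0, 0, 0], "yaw": 0, "gripper": 1}, {"dp": [0, 0, 0], "yaw": 0, "gripper": 1}])

```text
t: 21.97
ee_pos: [0.5852, 0.008, 0.0527]
tcp_rot: [-3.141, -0.0, 1.989]
wrist_force: [-0.4, 0.4, -1.7]
finger_gap: 0.0149
```

>>> arm_command(steps=[{"dp": [0, 0, -0.004], "yaw": 0, "gripper": 1}, {"dp": [0, 0, -0.004], "yaw": 0, "gripper": 1}, {"dp": [0, 0, -0.003], "yaw": 0, "gripper": 1}, {"dp": [0, 0, 0], "yaw": 0, "gripper": 1}, {"dp": [0, 0, 0], "yaw": 0, "gripper": 1}])

```text
t: 22.38
ee_pos: [0.5854, 0.008, 0.0421]
tcp_rot: [-3.141, -0.0, 1.989]
wrist_force: [-0.5, 0.5, -2.0]
finger_gap: 0.0146
```

>>> arm_command(steps=[{"dp": [0, 0, -0.002], "yaw": 0, "gripper": 1}, {"dp": [0, 0, -0.0015], "yaw": 0, "gripper": 1}, {"dp": [0, 0, 0], "yaw": 0, "gripper": 1}, {"dp": [0, 0, 0], "yaw": 0, "gripper": 1}])

```text
t: 22.72
ee_pos: [0.5855, 0.008, 0.0386]
tcp_rot: [-3.141, -0.0, 1.989]
wrist_force: [0.1, 0.8, -1.6]
finger_gap: 0.0148
```

>>> arm_command(steps=[{"dp": [0, 0, -0.001], "yaw": 0, "gripper": 1}, {"dp": [0, 0, -0.001], "yaw": 0, "gripper": 1}, {"dp": [0, 0, -0.0006], "yaw": 0, "gripper": 1}, {"dp": [0, 0, 0], "yaw": 0, "gripper": 1}, {"dp": [0, 0, 0], "yaw": 0, "gripper": 1}])

```text
t: 23.13
ee_pos: [0.5856, 0.008, 0.0367]
tcp_rot: [3.141, 0.0, 1.989]
wrist_force: [-4.3, -1.1, 12.2]
finger_gap: 0.0151
```

>>> arm_command(steps=[{"dp": [0, 0, 0.0006], "yaw": 0, "gripper": 0.5}, {"dp": [0, 0, 0.0006], "yaw": 0, "gripper": 0}, {"dp": [0, 0, 0], "yaw": 0, "gripper": -1}, {"dp": [0, 0, 0], "yaw": 0, "gripper": -1}, {"dp": [0, 0, 0], "yaw": 0, "gripper": -1}, {"dp": [0, 0, 0.02], "yaw": 0, "gripper": -1}, {"dp": [0, 0, 0.03], "yaw": 0, "gripper": -1}, {"dp": [0, -0.02, 0.04], "yaw": 0, "gripper": -1}, {"dp": [0, -0.035, 0.02], "yaw": 0, "gripper": -1}, {"dp": [0, -0.035, 0.02], "yaw": 0, "gripper": -1}])

```text
t: 23.97
ee_pos: [0.5857, -0.081, 0.1664]
tcp_rot: [3.14, 0.001, 1.991]
wrist_force: [0.7, -1.6, -0.2]
finger_gap: 0.0855
```

>>> arm_command(steps=[{"dp": [0, -0.02, 0.01], "yaw": 0, "gripper": -1}, {"dp": [0, 0, 0], "yaw": 0, "gripper": -1}, {"dp": [0, 0, 0], "yaw": 0, "gripper": -1}, {"dp": [0, 0, 0], "yaw": 0, "gripper": -1}])

```text
t: 24.3
ee_pos: [0.5854, -0.0997, 0.1741]
tcp_rot: [-3.141, -0.001, 1.99]
wrist_force: [-0.1, 0.7, -1.0]
finger_gap: 0.0854
```

Run:
```python
from h import *
s=readout.get_state();print(s['t'],s['ee_pos'],s['tcp_rot'],s['wrist_force'],s['finger_gap'])
P=cams.camera_params('wrist');np.save('w12P.npy',P,allow_pickle=True)
im=cams.read_camera('wrist');np.save('w12.npy',im)
h=cv2.resize(im[0:250,110:450,::-1],None,fx=2.35,fy=2.35,interpolation=cv2.INTER_CUBIC);cv2.imwrite('pics/w12.png',h)
look(['seat_tab','seat_notch'],Z);look(['tab_mid','notch_mid'],dict(tab_mid=.04,notch_mid=.04))
```

```text
24.3 [ 0.58535506 -0.0996834   0.17411238] [-3.14126560e+00 -8.71147968e-04  1.99012978e+00] [-0.11270674  0.70802585 -1.01301299] 0.08535153952024573
seat_notch [ 79.9 302.8] 0.58 [0.5844 0.0116 0.04  ]
tab_mid [ 84.6 210.5] 0.65 [ 0.5072 -0.0275  0.04  ]
notch_mid [ 80.6 302.2] 0.81 [0.5843 0.0107 0.04  ]
notch_mid [ 97.5 266.1] 0.58 [ 0.5598 -0.0169  0.04  ]
```

Run:
```python
from h import *
P=np.load('w12P.npy',allow_pickle=True).item();im=np.load('w12.npy');g=cv2.GaussianBlur(cv2.cvtColor(im,cv2.COLOR_RGB2GRAY),(0,0),1).astype(float)
T=np.array([[-50,-55],[28.5,-55],[28.5,-30],[70.5,-30],[70.5,10],[28.5,10],[28.5,55],[-27,55],[-27,32],[-50,32]])/1e3
N=np.array([[26,-55],[26,55],[-52.5,55],[-52.5,13.5],[-10,13.5],[-10,-33.5],[-52.5,-33.5],[-52.5,-55]])/1e3
def pts(M,p,z):
    out=[]
    for a,b in zip(M,np.roll(M,-1,0)):
        k=max(int(np.linalg.norm(b-a)/.001),2);s=(np.arange(k)+.5)/k;q=a+(b-a)*s[:,None]
        d=(b-a)/np.linalg.norm(b-a);n=np.array([d[1],-d[0]]);out+= [np.r_[x,n] for x in q]
    o=np.array(out);c,s=np.cos(p[2]),np.sin(p[2]);R=np.array([[c,-s],[s,c]])
    X=o[:,:2]@R.T+p[:2];nn=o[:,2:]@R.T
    f=lambda e:proj(None,np.c_[X+e*nn,np.full(len(X),z)],P)
    return f(-.0015),f(.0015)
def samp(q): return cv2.remap(g.astype(np.float32),q[:,0].astype(np.float32)[:,None],q[:,1].astype(np.float32)[:,None],1)[:,0]
def score(M,p,z):
    i,o=pts(M,p,z);ok=(i[:,1]<235);return np.mean(np.clip(samp(i)-samp(o),-15,25)[ok])
for nm,M,p0 in (('tab',T,[.5083,-.0255,.4172]),('notch',N,[.5851,.0085,.4172])):
    if (M is T): area=1
    # outward normals: make sure of the sign
    A=np.sum(M[:,0]*np.roll(M[:,1],-1)-M[:,1]*np.roll(M[:,0],-1))
    M2=M if A>0 else M[::-1]
    for z in (.026,.028,.030,.032,.034):
        best=max(((score(M2,[p0[0]+dx,p0[1]+dy,p0[2]+dw],z),dx,dy,dw) for dx in np.arange(-.004,.0041,.001) for dy in np.arange(-.004,.0041,.001) for dw in (-.03,-.02,-.01,0,.01,.02,.03)))
        print(nm,z,np.round(best,4))
```

```text
tab 0.026 [24.5078  0.      0.      0.    ]
tab 0.028 [24.5226  0.      0.      0.    ]
tab 0.03 [24.468  0.     0.     0.   ]
tab 0.032 [24.1094  0.      0.      0.    ]
tab 0.034 [ 2.34883e+01  0.00000e+00 -1.00000e-03  1.00000e-02]
notch 0.026 [2.29183e+01 0.00000e+00 1.00000e-03 1.00000e-02]
notch 0.028 [2.28329e+01 0.00000e+00 0.00000e+00 1.00000e-02]
notch 0.03 [22.1638  0.      0.      0.    ]
notch 0.032 [21.1872  0.      0.      0.    ]
notch 0.034 [19.4066  0.      0.      0.    ]
```

The outlines of both plates match the seated pose within 1 mm and 0.01 rad, at rim height. The camera reads about 2 mm low, and it read the stage rim equally low. I'm handing the job in.

```bash
python3 -c "
from h import *
print(ticket.finish_job(), readout.get_state()['t'])"
```

```text
the job is handed in; nothing more can be done
the job is handed in; nothing more can be done
```

I handed the job in at about 24.5 s: both plates lie interlocked in the stage, and nothing went wrong on the way as far as my checks show.

- **What I did:** I pulled the tabbed plate out by its tab, let it go flat on the bench about 40 mm clear of the riser, then took it by its bar and lowered it into the stage. The notched plate followed the same way. I released each one only after it touched the floor of the opening.
- **Contact height:** Each plate met the stage 20 mm above its bench height, as it should. I pressed with at most about 12 N.
- **Last picture:** Checked by outline matching, both plates lie within 1 mm and 0.01 rad of their seats, at rim height.
- **What disagreed:**
  - The outlines matched best about 2 mm low, the same offset the stage rim shows in that camera, so I took it as a calibration error.
  - The networks' points were 2 to 5 mm off the fits.
  - In the picture taken before I lowered the notched plate, the tabbed plate seemed about 1.2 mm off centre, which is within its play.
- **Not seen:** I could not view the final picture because the viewing limit was reached, so the last check is numerical only. I also did not measure the bystanders again at the end.

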